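Open the extraction pot and put in its strainer basket

TASK

Unlock the extraction pot's bayonet cover by twisting it a quarter turn anticlockwise (seen from above), lift it off and set it down, right way up, inside the shallow white tray. Then lift the wide strainer basket off its hook and hang it in the pot's mouth, upright with its rim resting on the pot's rim all round. Set things down without dropping them, leave the narrow basket hanging on its hook and do not disturb the other things on the bench.

Things in the scene. Friction and masses are not known exactly. Their poses are not given: they have to be found in the camera images.
- pot: fixed extraction pot; origin under its centre, z up. Two outer neck lugs (to 99 mm diameter) lie on its +x and -x, gaps on +y and -y. The cover is locked with its x axis within 70 deg of the pot's x; it comes off only when turned anticlockwise (from above) to 72 to 98 deg from it, ideally 88. Stops end the turn at about 100 deg and, the other way, about -20 deg
- pot_mouth (a point): centre of the steel pot's rim plane, 150 mm above the bench; axes of the pot. Pot outside 90 mm, mouth inside 82 mm diameter, 54 mm deep; it stands in a round white housing, 140 mm diameter, 92 mm tall
- cover: loose bayonet cover, origin at the centre of the foot of its skirt, z up. Aluminium cap 112 mm diameter, about 0.3 kg, black bar handle across the top. Its two inner lugs lie at the ends of its x axis. At the start it sits locked on the pot, x within about 7 deg of the pot's x. It turns with little friction; once unlocked it must rise 26 mm for the skirt to clear the rim
- cover_grip (a point): grip point on the cover's bar handle (66 mm long along the cover's x, 14 mm thick along y, 34 mm tall), on the cover's axis: 12 mm below the bar's top, 22 mm above the cap's flat top, 56 mm above the foot of the skirt; 30 mm above the pot's rim at the start. Axes of the cover
- tray_in (a point): centre of the inner floor, about 4 mm above the bench, of the fixed shallow white tray, 170 x 170 mm outside, walls 4 mm thick and 14 mm tall; sides along x and y, z up
- wide_basket: loose steel strainer basket, about 0.15 kg, origin at the centre of its underside, z up: perforated cup 68 mm wide at the top, 54 mm at the bottom, 50 mm deep, flat rim flange 100 mm diameter and 4 mm thick, stiff arched bail (8 mm wire) over it along its y, black knob on top. Hanging, its underside is 80 mm above the bench
- wide_basket_knob (a point): centre of the wide basket's upright knob (18 mm diameter, 42 mm tall): 145 mm above the basket's underside, 95 mm above the underside of its flange, 30 mm above the bail's top centreline
- wide_basket_rim (a point): centre of the underside of the wide basket's flange, 95 mm below the knob centre; rests on the pot's rim when the basket hangs in the pot
- narrow_basket_knob (a point): knob centre of the narrow basket, to be left hanging: same heights, but its flange is only 58 mm in diameter; on the other hook
- rack: fixed steel rack, origin under its foot. Two hooks of 8 mm wire run along its -x (to the robot) at y +75 and -75 mm, top of wire 191 mm up; the bails rest 75 mm out from the origin; crossbar and posts 20 mm behind it. Tips 92 mm out, turned up 12 mm. To free a basket raise it 20 to 40 mm, then draw it along -x 45 mm or more. Either basket on either hook
- bottle: closed amber bottle, 56 mm diameter, 150 mm tall, standing in the near middle of the bench; bystander, to be left alone; origin under its centre
- jar: closed clear jar, 56 mm diameter, 85 mm tall, standing in the near middle of the bench; bystander, to be left alone; origin under its centre
- mortar: white ceramic bowl, 84 mm rim diameter, 48 mm tall, in front of and partly below the hanging baskets; bystander, to be left alone; origin under its centre
- beaker: open glass beaker, 72 mm diameter, 95 mm tall, far out on the left or right; bystander, to be left alone; origin under its centre
- can: closed metal can, 68 mm diameter, 90 mm tall, far out on the left or right; bystander, to be left alone; origin under its centre
- dropper: small closed amber bottle, 38 mm diameter, 70 mm tall, close beside the pot on the robot's side; bystander, to be left alone; origin under its centre
- cylinder: slim clear measuring cylinder, 32 mm diameter on a 48 mm foot, 130 mm tall, upright close beside the tray on its far side; bystander, to be left alone; origin under its centre
Not all that is in view belongs to the job. What is shaped like the wide_basket but red is not meant.

How it is judged (in metres and radians):
On the way, in this order (a step that is already met when the one before it is completed fails the run):
1. the cover is twisted anticlockwise to the unlocked position while still seated on the pot (angle between the x axis of cover_grip and the x axis of pot_mouth, either way round above 1.2 rad and distance between cover_grip and pot_mouth below 0.036 m), for 0.05 s.
2. the cover is lifted clear of the pot (z of cover_grip in the frame of pot_mouth above 0.06 m), for 0.05 s.
3. the cover rests right way up inside the tray, let go (horizontal distance between cover_grip and tray_in below 0.045 m and z of cover_grip in the frame of tray_in below 0.062 m and angle between cover_grip's own z axis and vertical below 0.1 rad and linear speed of cover below 0.03 m/s and contact force between the fingers and cover below 0.1 N), for 0.2 s.
4. the wide basket is off its hook (distance of wide_basket_knob from where it was at the start of the episode above 0.06 m and contact force between wide_basket and rack below 0.1 N), for 0.1 s.
At the end, for the whole second after the job is handed in: Cover right way up (within 0.1 rad) on the tray floor, within 45 mm of its centre; wide basket hanging in the pot, its rim on the pot rim (axis within 12 mm, height within 6 mm, tilt under 0.1 rad); both at rest; narrow basket still on its hook, within 30 mm (horizontal distance between cover_grip and tray_in below 0.045 m and z of cover_grip in the frame of tray_in below 0.062 m and angle between each of cover_grip, wide_basket_knob's own z axis and vertical below 0.1 rad and horizontal distance between wide_basket_rim and pot_mouth below 0.012 m and z of wide_basket_rim in the frame of pot_mouth between -0.006 and 0.004 m and linear speed of each of cover, wide_basket below 0.03 m/s and distance of narrow_basket_knob from where it was at the start of the episode below 0.03 m); the robot touches nothing.
It fails at once if the cover is dropped (falls faster than 0.7 m/s) (linear speed of cover above 0.7 m/s and contact force between the fingers and cover below 0.05 N).
It fails at once if the wide basket is dropped (falls faster than 0.7 m/s) (linear speed of wide_basket above 0.7 m/s and contact force between the fingers and wide_basket below 0.05 N).
It fails at once if the narrow basket is knocked off its hook or displaced by more than 50 mm (distance of narrow_basket_knob from where it was at the start of the episode above 0.05 m).
It fails at once if a bystander on the bench is pushed by more than 30 mm or tipped (distance of any of bottle, jar, mortar, beaker, can, dropper, cylinder from where it was at the start of the episode above 0.03 m or angle between any of bottle, jar, mortar, beaker, can, dropper, cylinder's own z axis and vertical above 0.4 rad).
It also fails if it takes over 69 s, if anything falls off the work surface, if the arm or the gripper's body presses on something with over 40 N, if the wrist force passes 120 N, or if a joint passes its speed limit or range.

ROBOT

A 6-joint arm with a two-finger parallel gripper is mounted at the origin on the work surface. World frame = base frame: x ahead of the robot, y to its left, z up, the work surface at z = 0. Lengths are in mm, angles in rad, forces in N, time in s.
With the tool pointing down it reaches from about 350 to 975 mm from the base axis. Payload 7.1 kg.
Tool frame: the origin (TCP) lies where the fingers leave the gripper's body, on its centre line; the fingertips stand 80 mm ahead of it and the grasp point (between the pads) lies 61 mm ahead of it; z points along the fingers, y is the line along which they close (so a half turn about z gives the same grasp; the last joint's range is limited). The gripper opens to 88 mm and grips with 3 to 60 N. Pads are 20 mm wide; open, the fingers measure 115 mm over their backs; the gripper's body (75 mm by 178 mm) begins 61 mm behind the grasp point.
Start: joints at [1.106, 0.423, 1.63, -0, 1.089, -0.019], TCP at [269.455, 563.914, 302.675] pointing down, gripper open.
Joint ranges: [-3, 3], [-0.9, 2.11], [0.09, 2.58], [-1.31, 4.45], [0.11, 2.69], [-2.54, 2.54]. Speed limits (rad/s): [2.39, 2.39, 3.01, 3.14, 3.14, 3.14].

INTERFACE

Orientations are given as a unit quaternion [x, y, z, w].
In Python, from cell import robot gives the robot as it stands.
- The arm moves only by the shell command python3 -m handwheel 'ROWS' [OPENING]. ROWS is JSON, one flat list of numbers, 4 for each row, row after row: the shift along the tool's x, y, z in cm, then the turn about the tool's z in rad. A call has exactly 10 rows; each row is the pose to reach, as a shift and turn from the pose commanded when the call began, along the tool's axes at that moment; what a row does not reach only later rows make up. A row lasts 1/10 s, in which the tool goes at most 50 mm and 8.59 degrees, less where a joint would pass 70% of its speed; a pose out of reach is approached as far as the arm can. A call with a gripper value outside its range is refused whole. OPENING is the opening, from 0 (shut) to 1 (fully open), set as the call begins (- or left out, the last holds). The fingers move at their own pace and stop on an object; the grip force is fixed at half the most. Time passes only in rows, so rows that repeat a pose let the fingers close, or fill a call up. It gives the time, the measured TCP pose, the force, the opening and the grip force at its end, in the units of the state.
- robot.read_state(): the state, without advancing time (a new reading comes with each control period).
- robot.camera(name): name is "scene" or "side" or "wrist"; returns (picture, depth): 384x512x3 uint8, red, green, blue; 384x512 float32, mm along the optical axis (not along the pixel's ray), 0 where there is no reading.
- robot.camera_info(name): a dict with "vfov" (degrees; the focal length in pixels is half the picture's height over the tangent of half this angle, whatever the lens; pixels are square), "cx", "cy" (the principal point, pixels), "R" (3x3) and "t" (3): a world point X has camera coordinates R X + t. Camera axes: x right, y down, z forward; pixel columns grow to the right and rows downward; lengths in mm; the calibration is good to about 2 mm. A picture is of the moment at which its call begins: read the wrist's pose just before it. camera_info takes no time and is no camera call; for the wrist camera it gives the pose at the moment of the call.
- robot.sign_off(): hands the job in; it is judged then, once.
Trained networks look in the newest picture that a camera, given by its name, has taken for a name from the list of things; names that differ only in an ending like _2 or _b are one class to them, and where a whole thing is asked for, a point or a joint stands for the part that bears it (a point fixed in the world has none). Each returns a list of dicts, best first, with "score" (0 to 1); they miss things now and then, are a little off and sometimes report something else, mostly with a low value. They report only what shows in the picture. A call takes as long as a camera call. They do not tell look-alikes from the thing itself.
- robot.find_in(camera, name): "at" ([column, row] in pixels, amid what is visible of it).
- robot.regions_of(camera, name): "mask" (384x512 bool, what is visible of it) and "at" ([column, row] in pixels, amid what is visible of it).
- robot.spot_point(camera, name): "at" ([column, row] in pixels: a listed point, or the origin of a listed thing).
The state is a dict: "t": time; "joints": joint angles; "joint_velocities": joint speeds; "joint_torque": joint torques, N m; "ee_pos": TCP position; "tcp_rot": TCP orientation; "force": force on the tool from outside, world axes, zero at the start; "torque": the same for the moment, N m; "gripper_width": opening from 0.0 (shut) to 1.0 (fully open); "grip_force": force on a finger pad.
Only numpy, scipy, OpenCV 4.12 (cv2) and the standard library are available. Lean on these libraries where they do the work, as an engineer would, in place of code of your own. Each camera call takes 0.05 s, during which the arm holds its last target. There are 200 camera calls.

## Working session

There is one attempt and no reset: what is moved stays moved. The work goes in short steps, Python scripts to look and compute and a shell command to move; the robot and the scene stay as the last step left them, time stands still between calls to the robot, and variables do not carry over. Pictures are saved under pics/ and viewed, at most 10 in all, crops included, and the job is handed in when it is done.

```bash
mkdir -p pics; ls
cat > h.py <<'E'
import numpy as np, cv2
from cell import robot
from scipy.spatial.transform import Rotation as Ro
def snap(c):
    i=robot.camera_info(c); p,d=robot.camera(c); return p,d,i
def ray(i,uv):
    f=192/np.tan(np.radians(i["vfov"])/2); R=np.array(i["R"]);t=np.array(i["t"])
    v=R.T@np.array([(uv[0]-i["cx"])/f,(uv[1]-i["cy"])/f,1.0]); return -R.T@t,v
def atz(i,uv,z):
    o,v=ray(i,uv); return o+v*(z-o[2])/v[2]
def atd(i,uv,d):
    u,w=int(round(uv[0])),int(round(uv[1])); p=d[max(w-2,0):w+3,max(u-2,0):u+3]; p=p[p>0]
    if len(p)==0: return None
    o,v=ray(i,uv); return o+v*np.median(p)
def cloud(i,d,m=None):
    f=192/np.tan(np.radians(i["vfov"])/2); ys,xs=np.nonzero((d>0) if m is None else (d>0)&m)
    z=d[ys,xs]; P=np.c_[(xs-i["cx"])/f*z,(ys-i["cy"])/f*z,z]
    return (P-np.array(i["t"]))@np.array(i["R"])
def save(p,n,crop=None,s=1):
    if crop: p=p[crop[1]:crop[3],crop[0]:crop[2]]
    cv2.imwrite("pics/"+n,cv2.resize(p[:,:,::-1],None,fx=s,fy=s,interpolation=cv2.INTER_CUBIC))
E
python3 - <<'E'
from h import *
np.set_printoptions(precision=1,suppress=True)
ims=[]
for c in ("scene","side"):
    p,d,i=snap(c); ims.append(p)
    print(c,i["vfov"],"cam at",ray(i,(256,192))[0])
    for n in ("pot_mouth","cover_grip","tray_in","wide_basket_knob","narrow_basket_knob","rack","bottle","jar","mortar","beaker","can","dropper","cylinder"):
        for r in robot.spot_point(c,n)[:3]:
            if r["score"]>.2: print(n,round(r["score"],2),np.array(r["at"]),atd(i,r["at"],d))
save(np.vstack(ims),"a.png",s=.78)
E
```

```text
pics
scene 52.00723930532464 cam at [1159.1  189.1  825.4]
pot_mouth 0.7 [394.  255.6] [519.9 310.9   3.7]
cover_grip 0.78 [184.2 132.3] [ 479.1 -272.7  188.5]
tray_in 0.9 [395. 257.] [522.9 313.9   3.4]
wide_basket_knob 0.96 [292.2 202.4] [637.8  66.8 225.3]
wide_basket_knob 0.95 [398.9 165.4] [174.8 279.3  -1.3]
narrow_basket_knob 0.87 [230.7 178.6] [624.5 -75.6 228.6]
rack 0.92 [242.4 274.6] [712.7 -16.1  12.5]
bottle 0.94 [273.8 178.6] [415.3 -45.1  44.9]
jar 0.72 [306.5 200.9] [442.3  60.3  23. ]
mortar 0.76 [278.5 226.9] [626.1  38.6 117.2]
beaker 0.94 [348.3 320.6] [754.9 238.3  53.7]
beaker 0.61 [147.8 241.6] [ 727.6 -258.9   39.5]
can 0.68 [146.1 242.5] [ 732.4 -260.2   41.4]
can 0.42 [365.2 290. ] [694.4 254.5  88.5]
can 0.41 [393.9 256.6] [523.  311.1   3.9]
dropper 0.54 [217.3 157.4] [ 379.  -237.7   29.8]
cylinder 0.94 [363.5 289.4] [693.8 251.   87.7]
side 55.83736869911319 cam at [  418.4 -1000.6   718. ]
cover_grip 0.58 [240.2 232.8] [ 472.1 -283.5  186.8]
tray_in 0.71 [237.8 180. ] [519.8 330.5   4.4]
wide_basket_knob 0.96 [274.9 155.3] [624.5  62.6 227. ]
wide_basket_knob 0.88 [190.9 156.7] [343.1 271.7 152.4]
narrow_basket_knob 0.68 [281.7 176.3] [615.8 -87.9 228.3]
rack 0.58 [302.6 221.3] [706.5 -16.1  10. ]
rack 0.52 [238.7 184.7] [519.3 289.3   4.6]
bottle 0.64 [207.5 241.2] [382.9 -77.5  14.6]
bottle 0.29 [218.  224.6] [420.7  20.9   5.3]
bottle 0.26 [279.2 176.7] [633.9  34.7 161.9]
jar 0.55 [216.6 223. ] [416.4  21.4  12.2]
jar 0.3 [294.1 188.7] [731.2 211.1   7.9]
mortar 0.75 [253.6 228.1] [537.9 -16.8   3. ]
beaker 0.77 [289.1 185.1] [666.6  28.7 130.3]
can 0.92 [327.8 280.7] [ 697.1 -316.1   23.5]
dropper 0.7 [202.2 286.1] [ 362.8 -269.2   11.8]
dropper 0.29 [244.4 250.1] [ 477.6 -315.9  157.9]
cylinder 0.55 [267.7 185.1] [596.6  41.1 130.6]
```

View pics/a.png

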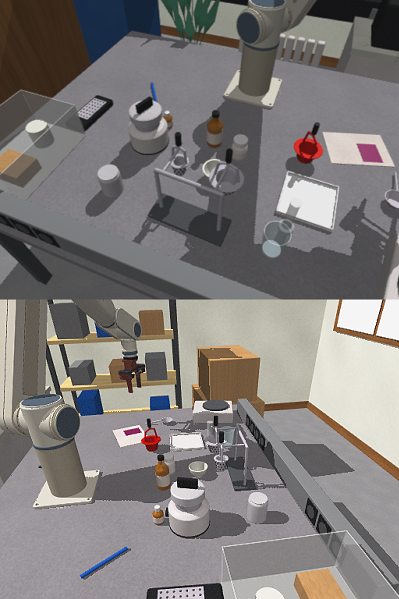

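Scene view candidates for the wide basket:
- (292,202): steel, wide flange, on the +y hook.
- (231,179): steel, narrow, on the -y hook.
- (399,165): red look-alike, standing on the bench.

By the description I choose (292,202) and will check it in a close crop.

Run:
```python
from h import *
np.set_printoptions(precision=1,suppress=True)
C=[];tiles=[]
for c in ("scene","side"):
    p,d,i=snap(c); P=cloud(i,d); C.append(P)
    if c=="scene": save(p,"b.png",(120,90,440,320),2.4)
    near=lambda x,y,r:np.hypot(P[:,0]-x,P[:,1]-y)<r
    H=P[near(480,-275,60)&(P[:,2]>172)&(P[:,2]<197)]
    T=P[near(480,-275,75)&(P[:,2]>154)&(P[:,2]<162)]
    def mr(Q):
        r=cv2.minAreaRect(Q[:,:2].astype(np.float32)); return r
    print(c,"handle",len(H),mr(H),H[:,2].max()); 
    T2=H[H[:,2]>188]; print(" top",len(T2),mr(T2) if len(T2)>3 else "")
    print(" cap",len(T),cv2.minEnclosingCircle(T[:,:2].astype(np.float32)) if len(T)>3 else "")
    Y=P[near(520,312,135)&(P[:,2]>9)&(P[:,2]<17)]; print(" traywall",len(Y),mr(Y))
    for y,n in ((65,"w"),(-80,"n")):
        K=P[near(630,y,40)&(P[:,2]>208)&(P[:,2]<255)]; K=K[K[:,2]>212]
        print(n,len(K),K.min(0),K.max(0),np.median(K,0))
        F=P[near(630,y,75)&(P[:,2]>122)&(P[:,2]<137)]; print("  flange",len(F),cv2.minEnclosingCircle(F[:,:2].astype(np.float32)) if len(F)>3 else "")
    for nm,(x,y),r in (("dropper",(375,-245),35),("cyl",(694,250),40),("bottle",(405,-55),45),("jar",(430,45),45),("mortar",(540,0),60)):
        Q=P[near(x,y,r)&(P[:,2]>12)]; 
        if len(Q): print(nm,len(Q),np.percentile(Q,3,0),np.percentile(Q,97,0))
```

```text
scene handle 212 ((472.48529052734375, -275.771240234375), (17.071584701538086, 66.8145980834961), 74.13567352294922) 193.311186582671
 top 94 ((472.2440185546875, -276.3744201660156), (15.773923873901367, 67.11290740966797), 72.09283447265625)
 cap 578 ((473.2036437988281, -274.8666076660156), 55.43914794921875)
 traywall 471 ((541.2183837890625, 311.9319152832031), (170.2660369873047, 218.1951446533203), 88.464111328125)
w 133 [621.6  58.7 212.4] [639.6  76.2 247.8] [635.5  68.2 237.3]
  flange 664 ((629.8536376953125, 67.3071060180664), 50.9022331237793)
n 125 [613.7 -89.9 212.6] [632.6 -72.8 247.3] [627.8 -79.8 237.1]
  flange 212 ((622.0831298828125, -85.19705963134766), 30.216373443603516)
dropper 158 [ 357.4 -260.9   15.2] [ 383.4 -232.1   69. ]
cyl 710 [691.  215.3  15.9] [718.3 271.1  94.6]
bottle 722 [383.8 -71.7  17.7] [417.9 -23.6 149.1]
jar 559 [399.2  30.9  16.2] [445.   78.8  85.4]
mortar 297 [503.3 -33.   15. ] [578.3   3.4  48.2]
side handle 252 ((471.78179931640625, -276.6980285644531), (18.8972110748291, 65.6771240234375), 73.69898986816406) 194.85775113913596
 top 111 ((471.80120849609375, -276.1371154785156), (17.612960815429688, 65.56690979003906), 72.12128448486328)
 cap 641 ((471.8477783203125, -277.5132751464844), 56.22821044921875)
 traywall 154 ((520.0481567382812, 311.7862854003906), (179.2150115966797, 169.41073608398438), 88.53193664550781)
w 59 [621.2  54.9 212.5] [639.5  71.7 247.1] [627.9  61.  233.6]
  flange 181 ((630.1718139648438, 66.49717712402344), 51.026153564453125)
n 74 [613.7 -93.1 212.7] [630.  -75.1 248.2] [621.6 -87.9 233.1]
  flange 135 ((622.25390625, -84.89549255371094), 28.654659271240234)
dropper 308 [ 349.6 -270.5   14. ] [ 399.4 -246.2   70.4]
cyl 36 [691.2 211.8  26.4] [726.3 275.4  96.3]
bottle 621 [364.5 -80.1  16.8] [414.5 -49.8 149.6]
jar 265 [402.1  24.7  16.5] [443.   68.5  86.2]
mortar 373 [507.1 -34.1  15.2] [576.6  41.7  49. ]
```

View pics/b.png

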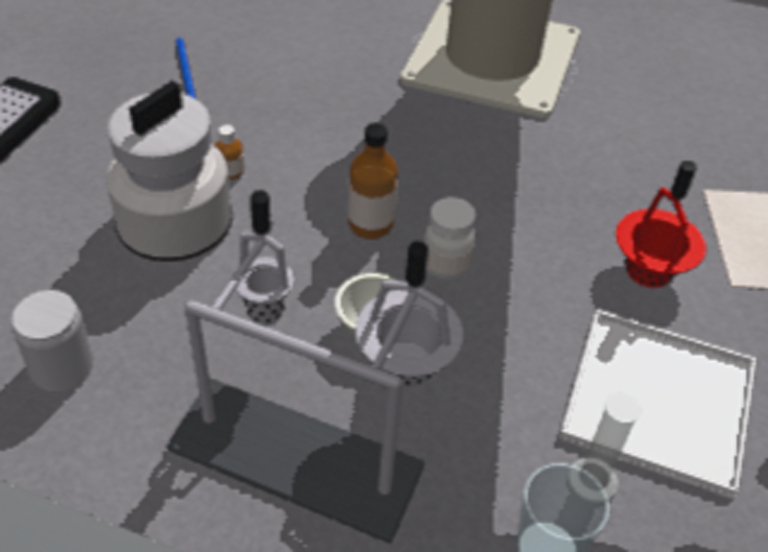

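The crop shows the wide-flanged steel basket with a black knob at crop (416,260), on the +y hook. The red one at (660,240) stands on the bench and the narrow one is at (260,215), so the choice holds. Next I work out the tool axes and check the cylinder and tray.

```bash
cat >> h.py <<'E'
def go(x,y,z,yaw=None):
    "shift cm & turn for TCP target; yaw = world angle(deg) of tool y, mod 180"
    s=robot.read_state(); p=np.array(s["ee_pos"]); R=Ro.from_quat(s["tcp_rot"]).as_matrix()
    sh=R.T@(np.array([x,y,z])-p)/10; cur=np.degrees(np.arctan2(R[1,1],R[0,1]))
    o=dict(shift=np.round(sh,2),cur_yaw_y=round(cur,1),zaxis=np.round(R[:,2],3),j6=round(s["joints"][5],2),p=np.round(p,1))
    if yaw is not None: 
        a=-(yaw-cur); o["turn"]=[round(np.radians((a+90)%180-90+k),3) for k in (0,180,-180)]
    print(o)
E
python3 - <<'E'
from h import *
np.set_printoptions(precision=1,suppress=True)
go(472.3,-276.2,182+61+90,73)
p,d,i=snap("scene"); 
print("cylfoot",atz(i,(594/2.4+120,478/2.4+90),3),"top",atz(i,(620/2.4+120,403/2.4+90),130))
P=cloud(i,d)
F=P[(np.hypot(P[:,0]-520,P[:,1]-312)<125)&(abs(P[:,2]-4)<2.5)]
print(cv2.minAreaRect(F[F[:,2]>2.5][:,:2].astype(np.float32)))
for n in("cylinder","beaker"):
  for r in robot.regions_of("scene",n)[:2]:
    m=r["mask"]; ys,xs=np.nonzero(m); print(n,r["score"],xs.min(),xs.max(),ys.min(),ys.max())
for r in robot.regions_of("scene","tray_in")[:1]:
    Q=cloud(i,d,r["mask"]); Q=Q[abs(Q[:,2]-10)<9]; print("tray",cv2.minAreaRect(Q[:,:2].astype(np.float32)))
save(p,"c.png",(330,190,440,340),4)
E
```

```text
{'shift': array([-54.5, -67.1,  -3. ]), 'cur_yaw_y': np.float64(64.5), 'zaxis': array([-0.,  0., -1.]), 'j6': np.float64(-0.02), 'p': array([269.4, 563.9, 302.7]), 'turn': [np.float64(-0.149), np.float64(2.993), np.float64(-3.291)]}
cylfoot [636.3 266.7   3. ] top [636.  262.5 130. ]
((517.1159057617188, 307.6990966796875), (230.37278747558594, 227.2178192138672), 15.325129508972168)
cylinder 0.95 361 386 254 296
beaker 0.61 335 373 283 331
beaker 0.24 261 281 204 227
tray ((520.100830078125, 312.5162048339844), (168.9301300048828, 172.79942321777344), 88.43959045410156)
```

View pics/c.png

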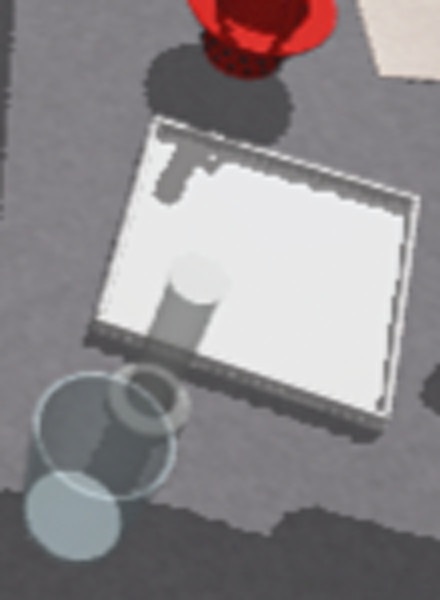

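The cylinder's foot is at crop (148,400) and its top at (198,278), which puts it at about (636,265). The tray centre is (520,312). Now I move over the cover.

```bash
python3 -m handwheel '[-1,-1.2,-1,0.05,-3,-3.7,-2,0.18,-6,-7.4,-3,0.32,-9,-11,-3,0.46,-12,-14.8,-3,0.6,-15,-18.5,-3,0.74,-18,-22,-3,0.88,-21,-25.8,-3,1.02,-24,-29.5,-3,1.16,-27,-33.2,-3,1.3]' 1; python3 -c "
from h import *
go(472.3,-276.2,333,73)"
```

```text
t: 2.7
ee_pos: [370.0, 146.2, 333.0]
tcp_rot: [0.768, 0.641, 0.001, 0.0]
force: [1.1, -0.1, -0.1]
gripper_width: 0.998
grip_force: 0.0
{'shift': array([-39.72,  17.64,  -0.  ]), 'cur_yaw_y': np.float64(-10.3), 'zaxis': array([ 0.001,  0.   , -1.   ]), 'j6': np.float64(0.53), 'p': array([370. , 146.2, 333. ]), 'turn': [np.float64(-1.454), np.float64(1.687), np.float64(-4.596)]}
```

```bash
python3 -m handwheel '[-3.5,1.5,0,0.14,-7.5,3.3,0,0.28,-11.5,5.1,0,0.42,-15.5,6.9,0,0.56,-19.5,8.7,0,0.7,-23.5,10.5,0,0.84,-27.5,12.2,0,0.98,-31.5,14,0,1.12,-35.5,15.8,0,1.26,-38,16.9,0,1.4]'; python3 -m handwheel '[0,0,0,0.1,0,0,0,0.2,0,0,0,0.27,0,0,0,0.27,0,0,0,0.27,0,0,0,0.27,0,0,0,0.27,0,0,0,0.27,0,0,0,0.27,0,0,0,0.27]';  python3 - <<'E'
from h import *
p,d,i=snap("wrist"); save(p,"d.png")
P=cloud(i,d); N=np.hypot(P[:,0]-472,P[:,1]+276)<75
H=P[N&(P[:,2]>186)&(P[:,2]<200)]; print(cv2.minAreaRect(H[:,:2].astype(np.float32)),np.median(H[:,2]))
T=P[N&(P[:,2]>153)&(P[:,2]<163)]; print(len(T),cv2.minEnclosingCircle(T[:,:2].astype(np.float32)),np.median(T[:,2]))
go(472.3,-276.2,333,73)
E
```

```text
t: 3.7
ee_pos: [470.6, -258.6, 332.8]
tcp_rot: [1.0, -0.006, 0.0, 0.0]
force: [-0.6, 0.1, -0.5]
gripper_width: 1.002
grip_force: 0.0
t: 4.7
ee_pos: [470.2, -255.7, 332.7]
tcp_rot: [0.991, -0.137, 0.0, 0.0]
force: [0.3, 0.5, 0.8]
gripper_width: 1.0
grip_force: 0.0
((470.3948059082031, -276.421875), (14.070599555969238, 65.66170501708984), 72.146484375) 191.7752944265523
8794 ((469.9361877441406, -276.3915100097656), 55.969093322753906) 157.77287426656596
{'shift': array([ 0.76,  1.92, -0.03]), 'cur_yaw_y': np.float64(-105.7), 'zaxis': array([-0., -0., -1.]), 'j6': np.float64(1.32), 'p': array([ 470.2, -255.7,  332.7]), 'turn': [np.float64(0.023), np.float64(3.164), np.float64(-3.119)]}
```

View pics/d.png

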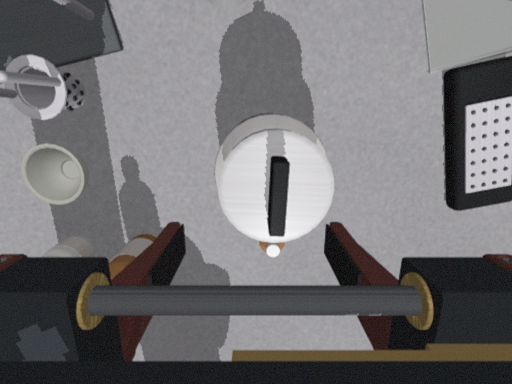

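The wrist view shows the cover bar at (278,196), with the dropper just below it at (272,248). The bar centre is (470.6,-276.4), so I descend and grip.

```bash
python3 -m handwheel '[0.2,0.6,0,0.02,0.4,1.3,1,0.04,0.6,2,2,0.04,0.6,2,3,0.04,0.6,2,4,0.04,0.6,2,5,0.04,0.6,2,6,0.04,0.6,2,7,0.04,0.6,2,8,0.04,0.6,2,8.8,0.04]' 1;python3 -m handwheel '[0,0,0,0,0,0,0,0,0,0,0,0,0,0,0,0,0,0,0,0,0,0,0,0,0,0,0,0,0,0,0,0,0,0,0,0,0,0,0,0]' 0; python3 -c "
from h import *
go(470.6,-276.4,244,72)"
```

```text
t: 5.75
ee_pos: [470.4, -276.4, 243.7]
tcp_rot: [0.988, -0.156, -0.0, -0.0]
force: [0.2, -0.2, 0.2]
gripper_width: 0.998
grip_force: 0.0
t: 6.75
ee_pos: [470.5, -276.6, 244.7]
tcp_rot: [0.988, -0.156, -0.0, 0.0]
force: [0.5, 0.4, 0.4]
gripper_width: 0.157
grip_force: 30.0
{'shift': array([ 0.  , -0.02,  0.07]), 'cur_yaw_y': np.float64(-108.0), 'zaxis': array([-0., -0., -1.]), 'j6': np.float64(1.33), 'p': array([ 470.5, -276.6,  244.7]), 'turn': [np.float64(-0.0), np.float64(3.142), np.float64(-3.142)]}
```

```bash
python3 -m handwheel '[0,0,0,-0.04,0,0,0,-0.12,0,0,0,-0.24,0,0,0,-0.37,0,0,0,-0.5,0,0,0,-0.63,0,0,0,-0.76,0,0,0,-0.88,0,0,0,-1.0,0,0,0,-1.1]' 0;python3 -m handwheel '[0,0,0,-0.1,0,0,0,-0.2,0,0,0,-0.28,0,0,0,-0.35,0,0,0,-0.39,0,0,0,-0.42,0,0,0,-0.42,0,0,0,-0.42,0,0,0,-0.42,0,0,0,-0.42]' 0; python3 -c "
from h import *
s=robot.read_state();print(s['force'],s['torque'],s['gripper_width'])
go(470.6,-276.4,244,72)"
```

```text
t: 7.75
ee_pos: [470.5, -276.5, 244.7]
tcp_rot: [0.923, 0.385, -0.0, -0.0]
force: [-0.9, 0.2, -0.7]
gripper_width: 0.154
grip_force: 30.0
t: 8.75
ee_pos: [470.6, -276.5, 244.7]
tcp_rot: [0.824, 0.567, -0.0, 0.0]
force: [-1.1, 0.3, 1.3]
gripper_width: 0.158
grip_force: 30.0
[-1.10391063  0.27215865  1.29925428] [-0.07322062  0.09100248  0.0471225 ] 0.15757881690665473
{'shift': array([ 0.02, -0.  ,  0.07]), 'cur_yaw_y': np.float64(-20.9), 'zaxis': array([ 0., -0., -1.]), 'j6': np.float64(-0.19), 'p': array([ 470.6, -276.5,  244.7]), 'turn': [np.float64(1.52), np.float64(4.661), np.float64(-1.622)]}
```

```bash
python3 -m handwheel '[0,0,-0.2,0,0,0,-0.5,0,0,0,-0.9,0,0,0,-1.3,0,0,0,-1.7,0,0,0,-2.1,0,0,0,-2.5,0,0,0,-2.9,0,0,0,-3.3,0,0,0,-3.7,0]' 0
```

```text
t: 9.75
ee_pos: [470.5, -276.5, 282.0]
tcp_rot: [0.824, 0.567, -0.0, -0.0]
force: [0.1, -0.6, -3.0]
gripper_width: 0.158
grip_force: 30.0
```

```bash
python3 -m handwheel '[0,0,-1,0,0,0,-2.5,0,0,0,-4.5,0,0,0,-6.5,0,0.6,-0.2,-8,0,2,-0.6,-9,0,4.2,-1.2,-9,0,6.8,-2,-9,0,9.4,-2.7,-9,0.06,12,-3.5,-9,0.14]' 0;python3 -m handwheel '[2.6,-0.75,0,0.08,5.4,-1.6,0,0.2,8.4,-2.5,0,0.32,11.6,-3.4,0,0.44,14.8,-4.3,0,0.56,18,-5.2,0,0.66,21,-6.1,0,0.76,24,-7,0,0.86,26.8,-7.8,0,0.96,29,-8.5,0,1.06]' 0; python3 -c "
from h import *
s=robot.read_state();print(s['force'],s['torque'],s['gripper_width'])
go(520,312,372,90)"
```

```text
t: 10.75
ee_pos: [480.3, -149.9, 371.6]
tcp_rot: [0.862, 0.507, -0.0, -0.0]
force: [0.4, 1.2, -1.4]
gripper_width: 0.154
grip_force: 30.0
t: 11.75
ee_pos: [545.8, 145.5, 371.5]
tcp_rot: [1.0, 0.001, -0.0, -0.0]
force: [0.7, 0.1, -2.7]
gripper_width: 0.158
grip_force: 30.0
[ 0.73896149  0.06332589 -2.66667343] [-0.06090893  0.08297641  0.02246607] 0.15784118645488582
{'shift': array([ -2.53, -16.66,  -0.05]), 'cur_yaw_y': np.float64(-89.8), 'zaxis': array([-0.001,  0.   , -1.   ]), 'j6': np.float64(1.81), 'p': array([545.8, 145.5, 371.5]), 'turn': [np.float64(0.003), np.float64(3.145), np.float64(-3.139)]}
```

```bash
python3 -m handwheel '[-0.3,-1.8,0,0,-0.6,-4,0,0,-1,-6.6,0,0,-1.4,-9.4,0,0,-1.8,-12,0,0,-2.2,-14.4,0,0,-2.4,-16,0,0,-2.5,-16.7,1,0,-2.5,-16.7,3,0,-2.5,-16.7,6,0]' 0;python3 -m handwheel '[0,0,3,0,0,0,6,0,0,0,9,0,0,0,12,0,0,0,14,0,0,0,15.5,0,0,0,16.5,0,0,0,17.2,0,0,0,17.6,0,0,0,17.8,0]' 0; python3 -c "
from h import *
go(520,312,124.7,90)"
```

```text
t: 12.75
ee_pos: [520.9, 310.1, 311.8]
tcp_rot: [1.0, 0.003, 0.001, -0.001]
force: [-0.6, 0.7, -2.9]
gripper_width: 0.156
grip_force: 30.0
t: 13.75
ee_pos: [520.9, 310.0, 134.0]
tcp_rot: [1.0, 0.003, 0.0, -0.0]
force: [-0.7, -0.4, -2.5]
gripper_width: 0.157
grip_force: 30.0
{'shift': array([-0.09, -0.21,  0.93]), 'cur_yaw_y': np.float64(-89.7), 'zaxis': array([ 0.001,  0.   , -1.   ]), 'j6': np.float64(2.08), 'p': array([520.9, 310. , 134. ]), 'turn': [np.float64(0.006), np.float64(3.147), np.float64(-3.136)]}
```

```bash
python3 -m handwheel '[0,0,0.2,0,0,0,0.4,0,0,0,0.55,0,0,0,0.65,0,0,0,0.75,0,0,0,0.85,0,0,0,0.9,0,0,0,0.95,0,0,0,0.98,0,0,0,0.98,0]' 0
```

```text
t: 14.75
ee_pos: [520.6, 309.8, 124.7]
tcp_rot: [1.0, 0.003, 0.0, 0.0]
force: [-3.6, -1.9, 6.0]
gripper_width: 0.157
grip_force: 30.0
```

```bash
python3 -m handwheel '[0,0,0,0,0,0,0,0,0,0,0,0,0,0,0,0,0,0,0,0,0,0,0,0,0,0,0,0,0,0,0,0,0,0,0,0,0,0,0,0]' 0.6; python3 -m handwheel '[0,0,-0.5,0,0,0,-1.5,0,0,0,-3,0,0,0,-5,0,0,0,-8,0,0,0,-11,0,0,0,-14,0,0,0,-17,0,0,0,-20,0,0,0,-22,0]' 0.6
python3 - <<'E'
from h import *
np.set_printoptions(precision=1,suppress=True)
p,d,i=snap("wrist"); P=cloud(i,d); T=P[(np.hypot(P[:,0]-521,P[:,1]-310)<80)&(P[:,2]>30)]
T1=T[(T[:,2]>34)&(T[:,2]<44)]; print(cv2.minEnclosingCircle(T1[:,:2].astype(np.float32)),np.median(T1[:,2]),T1[:,2].std(),T[:,2].max())
# TCP above the wide knob, tool y along world y
go(630.2,66.8,345,87)
E
```

```text
t: 15.75
ee_pos: [520.6, 309.8, 123.9]
tcp_rot: [1.0, 0.003, -0.0, -0.0]
force: [-0.6, 0.5, -0.8]
gripper_width: 0.599
grip_force: 0.0
t: 16.75
ee_pos: [521.0, 310.0, 348.0]
tcp_rot: [1.0, 0.003, 0.002, -0.001]
force: [0.5, -0.3, -0.7]
gripper_width: 0.599
grip_force: 0.0
((519.948974609375, 309.93206787109375), 55.77116775512695) 37.82076877447275 1.1475782954749103 387.5633749627789
{'shift': array([10.7, 24.4,  0.6]), 'cur_yaw_y': np.float64(-89.7), 'zaxis': array([ 0.,  0., -1.]), 'j6': np.float64(2.08), 'p': array([521.9, 310.6, 350.8]), 'turn': [np.float64(0.058), np.float64(3.2), np.float64(-3.083)]}
```

```bash
python3 -m handwheel '[0.4,1,0,0.01,1.2,3.2,0,0.03,2.1,6.2,0,0.06,3.1,9.2,0,0.06,4.2,12.4,0,0.06,5.3,15.6,0,0.06,6.3,18.8,0,0.06,7.2,21.6,0,0.06,7.6,23.6,0,0.06,7.7,24.4,0,0.06]' 0.6
python3 - <<'E'
from h import *
np.set_printoptions(precision=1,suppress=True)
p,d,i=snap("wrist"); save(p,"e.png"); P=cloud(i,d); N=np.hypot(P[:,0]-630,P[:,1]-67)<70
K=P[N&(P[:,2]>215)&(P[:,2]<249)&(np.hypot(P[:,0]-630,P[:,1]-67)<25)]; print(K.min(0),K.max(0)); T=K[K[:,2]>243]; print(len(T),cv2.minEnclosingCircle(T[:,:2].astype(np.float32)))
F=P[N&(P[:,2]>127)&(P[:,2]<139)]; print(cv2.minEnclosingCircle(F[:,:2].astype(np.float32)),np.median(F[:,2]))
go(630.2,66.8,291,87)
E
```

```text
t: 17.8
ee_pos: [598.6, 63.8, 342.4]
tcp_rot: [1.0, -0.028, -0.001, 0.0]
force: [0.4, -0.7, 0.0]
gripper_width: 0.601
grip_force: 0.0
[620.3  58.2 215.1] [637.6  75.8 248.3]
543 ((628.7700805664062, 67.0728988647461), 8.758838653564453)
((628.488525390625, 66.86811065673828), 49.887630462646484) 134.07091488451664
{'shift': array([ 3.1, -0.5,  5.2]), 'cur_yaw_y': np.float64(-93.2), 'zaxis': array([-0., -0., -1.]), 'j6': np.float64(1.71), 'p': array([598.7,  63.8, 342.6]), 'turn': [np.float64(-0.004), np.float64(3.137), np.float64(-3.146)]}
```

View pics/e.png

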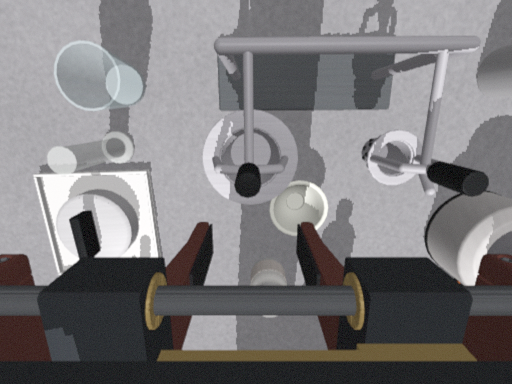

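The wrist view shows the wide basket's knob at (248,180) on its hook, the narrow one at (455,175), and the cover sitting upright in the tray at (90,230). Now I grip the knob.

```bash
python3 -m handwheel '[0.6,-0.1,0,0,1.6,-0.3,0,0,2.6,-0.5,0,0,3,-0.5,0.2,0,3,-0.5,1.2,0,3,-0.5,2.4,0,3,-0.5,3.6,0,3,-0.5,4.6,0,3,-0.5,5.2,0,3,-0.5,5.4,0]' 0.6;python3 -m handwheel '[0,0,0,0,0,0,0,0,0,0,0,0,0,0,0,0,0,0,0,0,0,0,0,0,0,0,0,0,0,0,0,0,0,0,0,0,0,0,0,0]' 0; python3 -m handwheel '[0,0,-0.2,0,0,0,-0.5,0,0,0,-0.9,0,0,0,-1.3,0,0,0,-1.7,0,0,0,-2.1,0,0,0,-2.5,0,0,0,-2.8,0,0,0,-3,0,0,0,-3,0]' 0
```

```text
t: 18.85
ee_pos: [628.8, 69.6, 288.8]
tcp_rot: [1.0, -0.027, -0.001, 0.0]
force: [0.4, 0.0, -0.8]
gripper_width: 0.597
grip_force: 0.0
t: 19.85
ee_pos: [629.7, 69.8, 290.7]
tcp_rot: [1.0, -0.027, 0.001, -0.0]
force: [0.5, -0.1, 6.1]
gripper_width: 0.198
grip_force: 30.0
t: 20.85
ee_pos: [629.4, 69.6, 320.3]
tcp_rot: [1.0, -0.027, 0.0, -0.0]
force: [0.8, -0.1, -2.3]
gripper_width: 0.201
grip_force: 30.0
```

```bash
python3 -m handwheel '[-0.3,0,0,0,-1,0,0,0,-2,0,0,0,-3,0,0,0,-4,0,0,0,-5,0,0,0,-6,0,0,0,-6.7,0,0,0,-7,0,0,0,-7,0,0,0]' 0;python3 -m handwheel '[0,0,-0.5,0,0,0,-1.5,0,0,0,-3,0,0,0,-5,0,0,0,-7,0,0,0,-9,0,0,0,-11,0,0,0,-13,0,0,0,-14.4,0,0,0,-15,0]' 0
python3 - <<'E'
from h import *
p,d,i=snap("scene"); save(p,"f.png",(120,40,440,320),2.1)
go(470.2,-276.4,470)
E
```

```text
t: 21.85
ee_pos: [559.1, 73.5, 320.0]
tcp_rot: [1.0, -0.027, 0.0, -0.0]
force: [-1.2, -0.1, -1.6]
gripper_width: 0.2
grip_force: 30.0
t: 22.85
ee_pos: [559.9, 73.4, 471.9]
tcp_rot: [1.0, -0.027, 0.001, -0.0]
force: [0.5, 0.2, -2.1]
gripper_width: 0.203
grip_force: 30.0
{'shift': array([-7.06, 35.42,  0.16]), 'cur_yaw_y': np.float64(-93.1), 'zaxis': array([ 0.003,  0.   , -1.   ]), 'j6': np.float64(1.73), 'p': array([559.9,  73.4, 472. ])}
```

View pics/f.png

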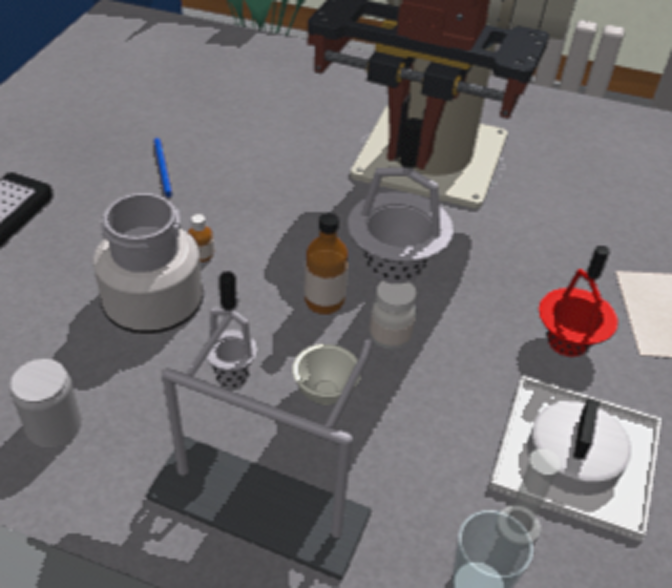

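The scene view shows the basket held upright at crop (400,225), the open pot at (143,215), the cover flat in the tray at (582,440) and the narrow basket still hung at (232,345).

```bash
python3 -m handwheel '[-0.1,0.6,0,0,-0.4,2,0,0,-0.9,4.4,0,0,-1.5,7.4,0,0,-2.1,10.4,0,0,-2.7,13.4,0,0,-3.3,16.4,0,0,-3.9,19.4,0,0,-4.5,22.4,0,0,-5.1,25.4,0,0]' 0;python3 -m handwheel '[-0.6,3,0,0,-1.1,5.6,0,0,-1.5,7.6,0,0,-1.8,9,0,0,-1.9,9.7,0,0,-1.96,10,0,0,-1.96,10,0,0,-1.96,10,0,0,-1.96,10,0,0,-1.96,10,0,0]' 0
python3 - <<'E'
from h import *
np.set_printoptions(precision=1,suppress=True)
go(470.2,-276.4,470)
from scipy.optimize import least_squares
A=[]
for c in ("scene","side"):
    p,d,i=snap(c); P=cloud(i,d); r=np.hypot(P[:,0]-470,P[:,1]+276)
    M=P[(r<60)&(P[:,2]>146)&(P[:,2]<154)]; (ct,rad)=cv2.minEnclosingCircle(M[:,:2].astype(np.float32)); print(c,"rim",len(M),ct,rad,np.percentile(M[:,2],[50,95]))
    # neck lugs: points farther than 46 from centre
    L=P[(r>46.5)&(r<53)&(P[:,2]>110)&(P[:,2]<151)]; print(" lugs",len(L), np.unique(np.round(np.degrees(np.arctan2(L[:,1]+276.4,L[:,0]-470.2))/15)*15,return_counts=True))
    F=P[(r<75)&(P[:,2]>290)&(P[:,2]<345)]
    h,b=np.histogram(F[:,2],bins=np.arange(290,346,2)); k=b[h.argmax()]; F=F[abs(F[:,2]-k-1)<5]
    print(" flange",len(F),cv2.minEnclosingCircle(F[:,:2].astype(np.float32)),k,np.percentile(F[:,2],[5,50,95]), np.linalg.lstsq(np.c_[F[:,:2]-[470,-276],np.ones(len(F))],F[:,2],rcond=None)[0]*[1000,1000,1])
E
```

```text
t: 23.9
ee_pos: [493.2, -179.3, 468.9]
tcp_rot: [1.0, -0.027, -0.001, -0.0]
force: [0.9, 0.7, -1.5]
gripper_width: 0.2
grip_force: 30.0
t: 24.9
ee_pos: [469.9, -275.7, 470.0]
tcp_rot: [1.0, -0.027, 0.0, -0.0]
force: [-0.9, -0.5, -1.7]
gripper_width: 0.2
grip_force: 30.0
{'shift': array([ 0. ,  0.1, -0. ]), 'cur_yaw_y': np.float64(-93.1), 'zaxis': array([ 0.,  0., -1.]), 'j6': np.float64(1.07), 'p': array([ 469.9, -275.7,  470. ])}
scene rim 138 (471.5469055175781, -275.67059326171875) 46.422935485839844 [148.4 150.5]
 lugs 155 (array([-75., -60., -45., -30., -15.,  -0.,  15.,  30.,  45.,  60.,  75.,
        90., 105., 120., 135.]), array([ 3,  7,  7, 11, 16, 26, 28, 27,  7,  2,  1,  7,  9,  2,  2]))
 flange 505 ((471.2955322265625, -274.6332092285156), 50.690189361572266) 312 [309.5 312.7 314.5] [  1.2   2.5 312.5]
side rim 172 (470.3366394042969, -277.87957763671875) 46.70820236206055 [149.  151.2]
 lugs 126 (array([-180., -165., -150., -135., -105.,  -90.,  -75.,  -60.,  -45.,
        -30.,  -15.,   -0.,   15.,  150.,  165.,  180.]), array([ 1,  7,  8,  3,  3,  3, 26, 26, 15, 12, 10,  3,  2,  1,  4,  2]))
 flange 510 ((469.8523254394531, -275.73699951171875), 50.667659759521484) 312 [309.8 313.6 315.1] [ -0.7  -7.5 313.3]
```

```bash
python3 -m handwheel '[0,0.05,0.4,0,0.05,0.15,1.4,0,0.05,0.15,3,0,0.05,0.15,5,0,0.05,0.15,7,0,0.05,0.15,9,0,0.05,0.15,11,0,0.05,0.15,12.8,0,0.05,0.15,14,0,0.05,0.15,14.5,0]' 0;python3 -m handwheel '[0,0,0.2,0,0,0,0.4,0,0,0,0.6,0,0,0,0.8,0,0,0,1,0,0,0,1.15,0,0,0,1.25,0,0,0,1.3,0,0,0,1.35,0,0,0,1.35,0]' 0;python3 - <<'E'
from h import *
np.set_printoptions(precision=1,suppress=True)
for c in ("scene","side"):
    p,d,i=snap(c); P=cloud(i,d); r=np.hypot(P[:,0]-470,P[:,1]+276)
    F=P[(r<60)&(P[:,2]>140)&(P[:,2]<165)]; h,b=np.histogram(F[:,2],bins=np.arange(140,166,2)); k=b[h.argmax()]; F=F[abs(F[:,2]-k-1)<5]
    print(cv2.minEnclosingCircle(F[:,:2].astype(np.float32)),np.percentile(F[:,2],[5,50,95]))
go(470.2,-276.4,311)
E
```

```text
t: 26.0
ee_pos: [469.5, -277.5, 323.2]
tcp_rot: [1.0, -0.027, -0.001, -0.001]
force: [-0.3, 0.1, -1.8]
gripper_width: 0.201
grip_force: 30.0
t: 27.0
ee_pos: [470.1, -277.8, 311.3]
tcp_rot: [1.0, -0.027, -0.0, -0.0]
force: [0.2, 1.0, -0.8]
gripper_width: 0.203
grip_force: 30.0
((470.8173522949219, -276.4713134765625), 51.44133758544922) [151.5 154.  156.3]
((470.0992431640625, -276.7108154296875), 51.16800308227539) [151.7 155.1 156.9]
{'shift': array([-0. , -0.1,  0. ]), 'cur_yaw_y': np.float64(-93.1), 'zaxis': array([ 0., -0., -1.]), 'j6': np.float64(1.07), 'p': array([ 470.1, -277.8,  311.4])}
```

```bash
python3 -m handwheel '[0,0,0.02,0,0,0,0.04,0,0,0,0.06,0,0,0,0.08,0,0,0,0.1,0,0,0,0.12,0,0,0,0.14,0,0,0,0.15,0,0,0,0.15,0,0,0,0.15,0]' 0
```

```text
t: 28.1
ee_pos: [470.1, -277.8, 309.9]
tcp_rot: [1.0, -0.027, 0.0, 0.0]
force: [0.6, -0.4, -0.8]
gripper_width: 0.198
grip_force: 30.0
```

```bash
python3 -m handwheel '[0,0,0.02,0,0,0,0.04,0,0,0,0.06,0,0,0,0.08,0,0,0,0.1,0,0,0,0.12,0,0,0,0.14,0,0,0,0.15,0,0,0,0.15,0,0,0,0.15,0]' 0
```

```text
t: 29.1
ee_pos: [470.1, -277.9, 309.7]
tcp_rot: [1.0, -0.027, 0.0, 0.0]
force: [-5.0, 1.4, 10.3]
gripper_width: 0.197
grip_force: 30.0
```

Contact at 10 N, so the rim is seated. I release and retreat straight up.

```bash
python3 -m handwheel '[0,0,-0.05,0,0,0,-0.05,0,0,0,-0.05,0,0,0,-0.05,0,0,0,-0.05,0,0,0,-0.05,0,0,0,-0.05,0,0,0,-0.05,0,0,0,-0.05,0,0,0,-0.05,0]' 0.55; python3 -m handwheel '[0,0,-0.5,0,0,0,-1.5,0,0,0,-3,0,0,0,-5,0,0,0,-7,0,0,0,-9,0,0,0,-11,0,0,0,-13,0,0,0,-14,0,0,0,-14,0]' 0.55;python3 - <<'E'
from h import *
np.set_printoptions(precision=1,suppress=True)
ims=[]
for c in ("scene","side"):
    p,d,i=snap(c); ims.append(p[80:340,100:450]); P=cloud(i,d); r=np.hypot(P[:,0]-470,P[:,1]+276)
    F=P[(r<60)&(P[:,2]>146)&(P[:,2]<160)]
    print(cv2.minEnclosingCircle(F[:,:2].astype(np.float32)),np.percentile(F[:,2],[5,50,95]),np.linalg.lstsq(np.c_[F[:,:2]-[470,-276],np.ones(len(F))],F[:,2],rcond=None)[0]*[1000,1000,1])
    K=P[(r<30)&(P[:,2]>226)&(P[:,2]<275)]; print("knob",K.min(0),K.max(0))
save(np.vstack(ims),"g.png",s=1.15)
E
```

```text
t: 30.1
ee_pos: [470.1, -277.7, 308.9]
tcp_rot: [1.0, -0.027, -0.0, -0.0]
force: [0.4, 0.2, -0.0]
gripper_width: 0.546
grip_force: 0.0
t: 31.1
ee_pos: [470.5, -278.0, 450.9]
tcp_rot: [1.0, -0.027, 0.002, 0.001]
force: [-0.5, 0.7, -0.8]
gripper_width: 0.55
grip_force: 0.0
((470.1878967285156, -277.4239807128906), 51.21383285522461) [147.8 152.3 154.8] [  5.8   3.7 152.1]
knob [ 462.2 -285.2  226.6] [ 481.6 -266.7  266.3]
((470.9047546386719, -277.8556213378906), 50.995906829833984) [149.1 153.4 155.4] [  0.3 -12.5 153. ]
knob [ 461.9 -289.   226. ] [ 479.6 -269.9  266.7]
```

View pics/g.png

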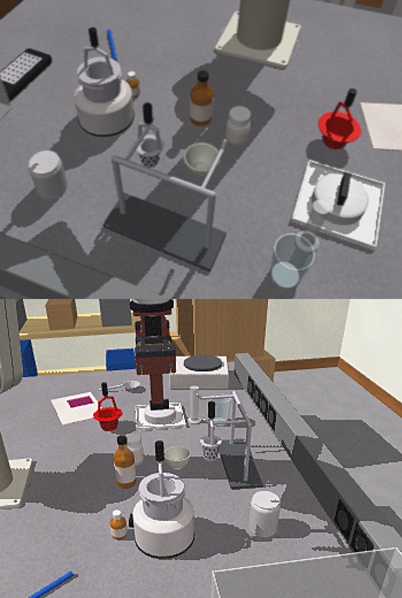

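The basket sits level in the pot at (98,70) in the top view and (160,490) in the side view. The cover is in the tray at (342,195), the narrow basket is still hung at (148,145), and nothing else has been disturbed.

```bash
python3 -c "
from cell import robot
print(robot.sign_off())"
```

```text
the job is handed in; nothing more can be done
None
```

I handed the job in at about 31 s: the cover lies flat in the tray, the wide basket hangs level in the pot with its rim on the pot's, and the last pictures show the narrow basket and the bystanders undisturbed; no verdict came back.

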